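# Shake the last specimen disc out of its keeper box

## Robot

A 6-joint arm with a two-finger parallel gripper is mounted at the origin on a cart in front of the work surface, level with it; the furniture and walls round the work are solid. World frame = base frame: x ahead of the robot, y to its left, z up, the work surface at z = 0. Lengths are in m, angles in degrees, forces in N, time in s.
With the tool pointing down it reaches from about 0.35 to 0.85 m from the base axis. Payload 8.1 kg.
Tool frame: the origin (TCP) lies midway between the tips of the shut fingers; the grasp point (between the pads) lies 19 mm behind it (manip.pinch_z is the distance from the TCP to the grasp point, in m); z points along the fingers, y is the direction in which the jaws open and shut (so a half turn about z gives the same grasp; the last joint's range is limited). The gripper opens to 85 mm and grips with 20 to 120 N. Pads are 22 mm wide; open, the fingers measure 114 mm over their backs; the gripper's body (76 mm by 85 mm) begins 54 mm behind the grasp point. The pads swing forward as they close: fully open they stand 13 mm farther back than shut.
Start: joints at [-4.893, 7.471, 85.268, -0, 87.261, -4.893], TCP at [0.6, 0, 0.231] pointing down, gripper open.
Joint ranges: [-169.43, 169.43], [-51.17, 129.36], [1.28, 143.12], [-76.62, 256.62], [0, 156.53], [-152.29, 152.29]. Speed limits (degrees/s): [136.94, 136.94, 159.86, 180, 180, 180].

## Interface

Orientations are given as a 3x3 rotation matrix whose columns are the frame's x, y, z axes.
In Python, from plant import manip gives the robot as it stands. Calls block until the motion is done:
- manip.move_ptp(position, orientation): joint-space move of the TCP to a pose.
- manip.move_straight(position, rot=None, speed=0.15): straight line of the TCP; rot=None keeps the orientation; speed is the mean speed in m/s.
- manip.move_joints(angles): joint-space move.
- manip.gripper_to(opening): finger opening in m; the grip force is fixed at half the most; returns when the fingers have stopped.
- manip.sleep(seconds).
- manip.inverse_kinematics(position, orientation): joint angles nearest the present ones, or None.
- manip.read_state(): the state.
- manip.read_camera(name): name is "scene" or "side" or "wrist"; returns the picture (480x640x3 uint8, red, green, blue); there is no depth.
- manip.camera_params(name): a dict with "K" (3x3 intrinsics, pixels), "dist_coeffs" ([k1, k2, p1, p2, k3] as OpenCV has them; the pictures are not rectified), "xyz" and "orientation" of the camera in the world. Camera axes: x right, y down, z forward; pixel columns grow to the right and rows downward; lengths in m; the calibration is good to about 2 mm. A picture is of the moment at which its call begins: read the wrist's pose just before it. camera_params takes no time and is no camera call; for the wrist camera it gives the pose at the moment of the call.
A pose or a line that the arm cannot do raises manip.IKError and nothing moves.
- manip.sign_off(): hands the job in, once; it reports no verdict.
The state is a dict: "time_s": time; "joints": joint angles; "joint_velocities": joint speeds; "joint_efforts": joint torques, N m; "ee_pos": TCP position; "orientation": TCP orientation; "ft_force": force on the tool from outside, world axes, zero at the start; "torque": the same for the moment, N m; "finger_gap": finger opening in m.
Only numpy, scipy, OpenCV 4.12 (cv2) and the standard library are available. Lean on these libraries where they do the work, as an engineer would, in place of code of your own. Each camera call takes 0.05 s, during which the arm holds its last target.

## Task

The last steel specimen disc is still inside the slotted keeper box. Pick the box up by the rib on its lid, hold it over the white tray with the slotted end tipped some 40 degrees down and shake it until the disc lines up with the slot and drops into the tray, then put the box back on its rubber mat, flat and the right way up, and let go. Leave the disc lying in the tray, and do not shift the timer, the petri dish or the marker pen.

Things in the scene. Friction and masses are not known exactly. Their poses are not given: they have to be found in the camera images.
- keeper_grip (a point): Middle of the upright grip rib on the lid of the loose keeper box (grey, clear lid, 90 mm in x, 74 in y, 46 high, walls 4, 0.26 kg): 26 mm above the lid, 72 above the underside. The rib is 16 mm thick in x, 56 long in y, 40 high. Axes: the box's own, z up, -x to the slotted end, which faces roughly the robot; pinch the rib along x. The box stands on the mat, lid up.
- keeper_slot (a point): Middle of the slot on the outer face of the box's -x end wall, 45 mm from the rib's middle along -x and 62.5 mm below it (box axes). The slot is 30 mm wide (y) and 11 mm high; its lower edge is level with the box's inner floor.
- disc_center (a point): Centre of the loose steel disc, 24 mm diameter, 6 mm thick, 21 g, z along its axis. At first it lies flat in the box (inside 82 x 66 mm), 13 to 20 mm to the +y side of the slot's middle. With the slotted end some 40 degrees down it slides to that end wall and stops beside the slot; shaking the box sideways, leaned 20 degrees to the slot's side, brings it into line and it drops out.
- tray_in (a point): Centre of the inner floor (6 mm above the worktop) of the open white tray with dark rubber lining, 130 mm (x) by 170 mm (y) outside, 30 mm high, walls 4 mm, 0.5 kg, loose on the worktop. Axes along its sides, z up.
- mat: Black rubber mat fixed to the worktop, 130 mm (x) by 140 mm (y), 4 mm thick; origin at the centre of its underside. Mat and tray may change sides. Behind the left one of the two stands a bin, 150 mm high, its front 115 mm or more beyond that one's centre: keep box and gripper clear of it.
- timer: White digital timer with three keys, 60 x 64 x 20 mm, loose bystander; origin at the centre of its underside.
- petri: Petri dish with lid, 59 mm diameter, 15 mm high, loose bystander; origin at the centre of its underside.
- marker: Black and white marker pen, 134 mm long (y), 13 mm thick, loose bystander lying on the worktop; origin at the centre of its underside.

How it is judged (in metres and radians):
On the way, in this order (a step that is already met when the one before it is completed fails the run):
1. the box is held over the tray with its slotted end tipped down by more than 16 degrees (horizontal distance between keeper_slot and tray_in below 0.1 m and angle between keeper_grip's own x axis and vertical below 1.29 rad and height (world z) of keeper_grip above 0.09 m), for 0.05 s.
2. the disc has dropped into the tray while the box is still off the mat (x of disc_center in the frame of tray_in between -0.063 and 0.063 m and y of disc_center in the frame of tray_in between -0.083 and 0.083 m and z of disc_center in the frame of tray_in below 0.02 m and horizontal distance between keeper_grip and mat above 0.07 m), for 0.1 s.
At the end, for the whole second after the job is handed in: The disc lies inside the tray; the box stands flat and lid up on its mat (within 45 mm of the mat's centre, tilt under 3.5 degrees) and is let go (x of disc_center in the frame of tray_in between -0.063 and 0.063 m and y of disc_center in the frame of tray_in between -0.083 and 0.083 m and z of disc_center in the frame of tray_in below 0.02 m and horizontal distance between keeper_grip and mat below 0.045 m and angle between keeper_grip's own z axis and vertical below 0.06 rad and z of keeper_grip in the frame of mat between 0.07 and 0.082 m); the robot touches nothing.
It fails at once if the timer, petri dish or marker is shifted by more than 30 mm (distance of any of timer, petri, marker from where it was at the start of the episode above 0.03 m).
It also fails if it takes over 56 s, if anything falls off the work surface, if the arm or the gripper's body presses on something with over 40 N, if the wrist force passes 120 N, or if a joint passes its speed limit or range.

## Working session

There is one attempt and no reset: what is moved stays moved. The work goes in short steps, each a Python script; the robot and the scene stay as the last script left them, time stands still between calls to the robot, and variables do not carry over. Pictures are saved under pics/ and viewed, and the job is handed in when it is done.

```bash
ls; mkdir -p pics
python3 - <<'E'
from plant import manip
import cv2,numpy as np
for n in ["scene","side","wrist"]:
    p=manip.camera_params(n); print(n,{k:np.round(v,4).tolist() for k,v in p.items()})
    cv2.imwrite(f"pics/{n}0.png",manip.read_camera(n)[:,:,::-1])
print(manip.read_state(),manip.pinch_z)
E
```

```text
pics
scene {'K': [[593.1944, 0.0, 315.9768], [0.0, 593.1944, 245.9037], [0.0, 0.0, 1.0]], 'dist_coeffs': [0.0027, 0.0, 0.0, 0.0, 0.0], 'xyz': [-0.2024, -0.8846, 1.0448], 'orientation': [[0.626, -0.5497, 0.5531], [-0.7796, -0.426, 0.459], [-0.0167, -0.7186, -0.6953]]}
side {'K': [[482.413, 0.0, 323.8888], [0.0, 482.413, 239.0195], [0.0, 0.0, 1.0]], 'dist_coeffs': [-0.0711, 0.0, 0.0, 0.0, 0.0], 'xyz': [0.3301, -1.0379, 0.4704], 'orientation': [[0.9636, -0.1045, 0.2462], [-0.2669, -0.436, 0.8595], [0.0175, -0.8938, -0.448]]}
wrist {'K': [[338.8623, 0.0, 322.0121], [0.0, 338.8623, 237.2386], [0.0, 0.0, 1.0]], 'dist_coeffs': [-0.0477, 0.0, 0.0, 0.0, 0.0], 'xyz': [0.5992, 0.067, 0.3728], 'orientation': [[1.0, 0.0002, -0.0013], [-0.0001, -0.9641, -0.2654], [-0.0013, 0.2654, -0.9641]]}
{'time_s': 0.15, 'joints': array([-4.89450504e+00,  7.50632385e+00,  8.53142849e+01,  1.67780486e-03,
        8.72620210e+01, -4.89130448e+00]), 'joint_velocities': array([ 0.01489813, -0.13363098, -0.18441979, -0.07350053,  0.01905806,
        0.10316294]), 'joint_efforts': array([ 1.01583330e-03, -5.70061326e+01, -5.01160097e+01, -1.39109225e-04,
        9.69119486e-03, -7.10949371e-05]), 'ee_pos': array([5.99580760e-01, 5.38157611e-05, 2.30479710e-01]), 'orientation': array([[ 5.73893634e-05,  9.99998970e-01, -1.43440608e-03],
       [ 9.99999987e-01, -5.71711189e-05,  1.52190243e-04],
       [ 1.52108080e-04, -1.43441479e-03, -9.99998960e-01]]), 'ft_force': array([ 0.10094383,  0.43517463, -0.14497778]), 'torque': array([ 0.01138462,  0.0129734 , -0.01877144]), 'finger_gap': 0.08554391665785575} 0.0187
```

View pics/scene0.png

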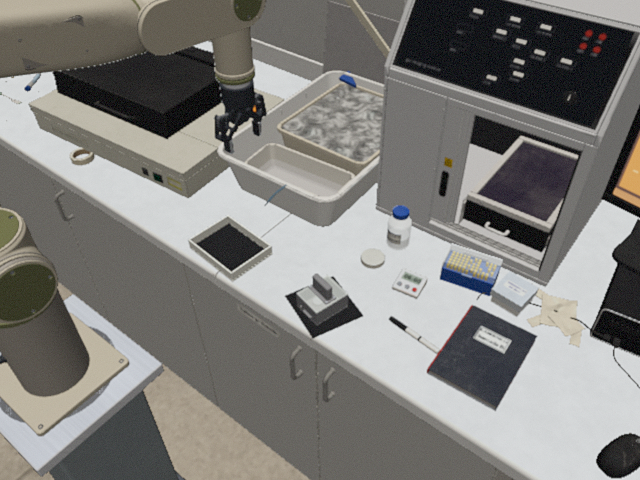

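View pics/side0.png

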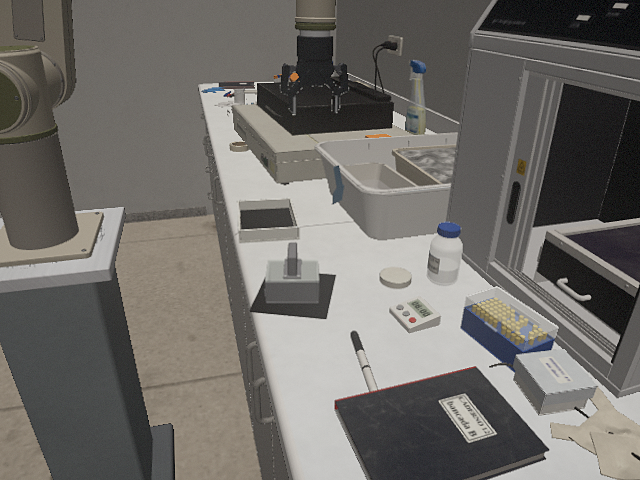

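View pics/wrist0.png

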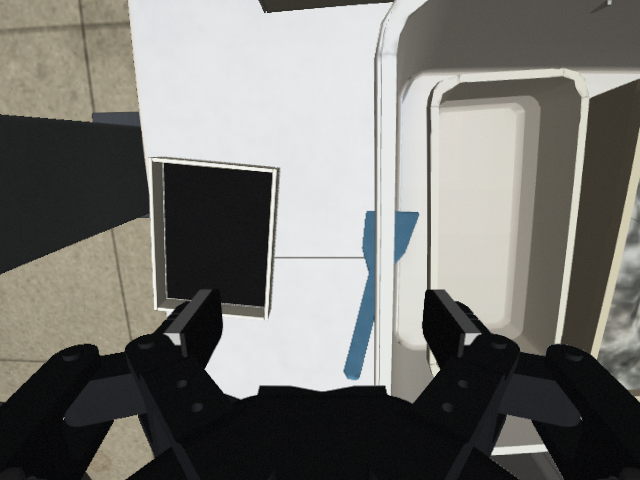

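Scene: the mat with the box is around (323,305) px, and the tray is on the left around (231,247). The bin is behind the tray. The timer is at (409,283), the petri dish at (373,258) and the marker at (415,335).

```bash
cat > h.py <<'E'
from plant import manip
import cv2,numpy as np
def cast(p,uv,z):
    uv=np.array(uv,float).reshape(-1,1,2)
    n=cv2.undistortPoints(uv,np.array(p["K"]),np.array(p["dist_coeffs"])).reshape(-1,2)
    d=np.c_[n,np.ones(len(n))]@np.array(p["orientation"]).T
    c=np.array(p["xyz"]); return c+d*((z-c[2])/d[:,2])[:,None]
E
python3 - <<'E'
from h import *
p=manip.camera_params("scene")
print("mat",cast(p,[(286,294),(361,316),(320,335)],.004).round(3).tolist())
print("tray",cast(p,[(190,243),(229,218),(271,247),(232,277)],.03).round(3).tolist())
print("rib top",cast(p,[(322,278)],.092).round(3))
print("timer,petri,marker",cast(p,[(409,283),(373,258),(391,320),(436,351)],.01).round(3).tolist())
pw=manip.camera_params("wrist")
im=cv2.imread("pics/wrist0.png")
print("tray wrist",cast(pw,[(152,157),(278,167),(269,319),(154,310)],.03).round(3).tolist())
a=cv2.imread("pics/scene0.png")[200:350,170:370]
cv2.imwrite("pics/z.png",cv2.resize(a,None,fx=4,fy=4,interpolation=2))
E
```

```text
mat [[0.457, -0.243, 0.004], [0.511, -0.419, 0.004], [0.413, -0.38, 0.004]]
tray [[0.421, 0.039, 0.03], [0.548, 0.029, 0.03], [0.534, -0.13, 0.03], [0.403, -0.125, 0.03]]
rib top [[ 0.485 -0.329  0.092]]
timer,petri,marker [[0.657, -0.453, 0.01], [0.673, -0.339, 0.01], [0.539, -0.481, 0.01], [0.527, -0.602, 0.01]]
tray wrist [[0.429, 0.056, 0.03], [0.555, 0.045, 0.03], [0.539, -0.123, 0.03], [0.408, -0.113, 0.03]]
```

View pics/z.png

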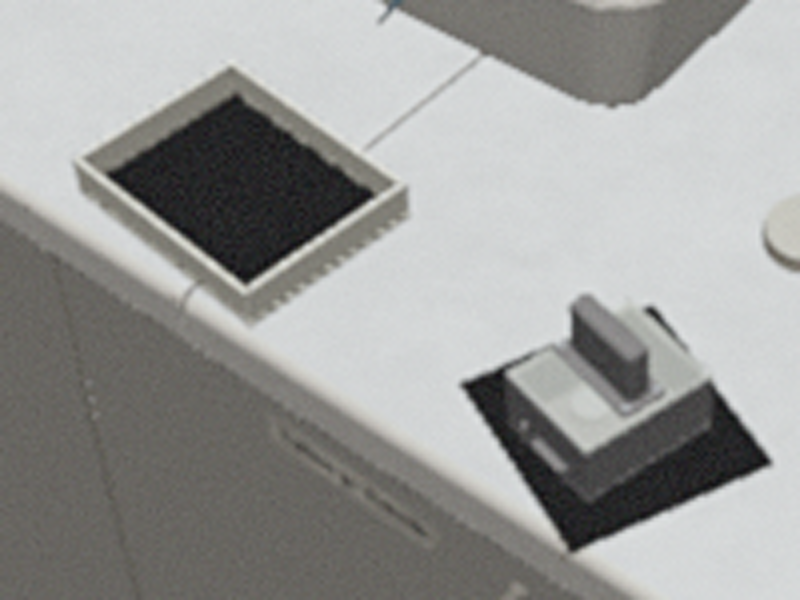

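Run:
```python
from h import *
p=manip.camera_params("scene")
print("tray",cast(p,170*np.array([1,0])+np.array([0,200])+np.array([(75,163),(232,65),(410,188),(247,293)])/4,.03).round(3).tolist())
R=np.array([[0,1,0],[1,0,0],[0,0,-1.]])
manip.move_ptp([.48,-.25,.30],R); manip.sleep(.2)
pw=manip.camera_params("wrist"); im=manip.read_camera("wrist")
cv2.imwrite("pics/w1.png",im[:,:,::-1]); np.save("w1.npy",{k:np.array(v) for k,v in pw.items()},allow_pickle=True)
s=manip.read_state();print(s["time_s"],s["ee_pos"])
```

```text
tray [[0.425, 0.048, 0.03], [0.551, 0.036, 0.03], [0.536, -0.132, 0.03], [0.411, -0.116, 0.03]]
1.5 [ 0.48046257 -0.2490017   0.29953531]
```

View pics/w1.png

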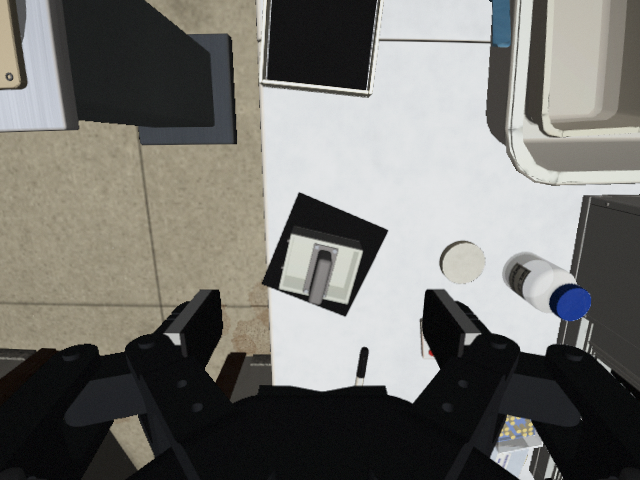

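The wrist view shows the mat with corners near (299,193), (387,231), (345,316) and (263,284). The box lid is around (322,268) and the rib top around (319,276). I'll zoom in for precise corners.

Run:
```python
import cv2
a=cv2.imread("pics/w1.png")[185:325,250:400]
cv2.imwrite("pics/z1.png",cv2.resize(a,None,fx=4,fy=4,interpolation=2))
```

```text
(no output)
```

View pics/z1.png

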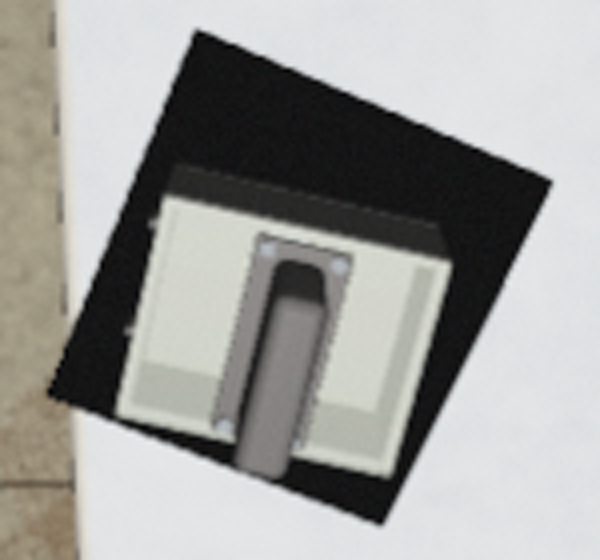

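Run:
```python
from h import *
pw=np.load("w1.npy",allow_pickle=True).item()
f=lambda l,z: cast(pw,np.array(l)/4+[250,185],z)
def rep(n,q):
    q=q[:,:2]; e=np.roll(q,-1,0)-q
    print(n,q.round(4).tolist(),"c",q.mean(0).round(4),"len",np.linalg.norm(e,axis=1).round(4),"ang",np.degrees(np.arctan2(e[:,1],e[:,0])).round(1))
rep("mat",f([(195,30),(553,182),(382,524),(50,396)],.004))
rep("lid",f([(163,193),(452,260),(390,477),(117,415)],.05))
rep("rib",f([(272,292),(326,302),(288,480),(234,470)],.096))
rep("tray",cast(manip.camera_params("scene"),np.array([170,200])+np.array([(75,163),(232,65),(410,188),(247,293)])/4,.03))
```

```text
mat [[0.4498, -0.2423], [0.5685, -0.2928], [0.514, -0.4195], [0.3971, -0.3702]] c [ 0.4823 -0.3312] len [0.129  0.1379 0.1269 0.1383] ang [ -23.1 -113.3  157.1   67.6]
lid [[0.4426, -0.2848], [0.5298, -0.3056], [0.5126, -0.3779], [0.4265, -0.3567]] c [ 0.4779 -0.3313] len [0.0896 0.0743 0.0886 0.0738] ang [ -13.4 -103.4  166.2   77.4]
rib [[0.4757, -0.3002], [0.4903, -0.303], [0.4801, -0.3559], [0.465, -0.3528]] c [ 0.4778 -0.328 ] len [0.0148 0.0538 0.0154 0.0537] ang [ -11.  -100.9  168.6   78.5]
tray [[0.4248, 0.048], [0.5511, 0.0361], [0.5364, -0.1325], [0.4111, -0.1157]] c [ 0.4809 -0.041 ] len [0.1269 0.1692 0.1264 0.1643] ang [ -5.4 -95.  172.4  85.2]
```

Measurements are consistent: the lid comes out at 0.089 x 0.074 m (90 x 74 given), the mat at 0.128 x 0.138 m, and the rib centre matches the lid centre within 3 mm. The box is at (0.478, -0.330) with yaw about -13°. The tray is at (0.482, -0.038) with yaw about -5°. I'll check reach, then grasp.

```bash
cat >> h.py <<'E'
from scipy.spatial.transform import Rotation as Ro
A=np.array([[0,1,0],[1,0,0],[0,0,-1.]])
DZ=-0.015 # TCP in box frame relative to grip
def box(yaw,tip=0,lean=0): return Ro.from_euler('ZYX',[yaw,-tip,lean],degrees=True).as_matrix()
def tcp_from_grip(g,R): return np.array(g)+R@[0,0,DZ], R@A
def tcp_from_slot(s,R): return tcp_from_grip(np.array(s)-R@np.array([-.045,0,-.0625]),R)
TR=np.array([.482,-.038])
E
python3 - <<'E'
from h import *
for tip,lean in [(0,0),(40,0),(40,20),(40,-20),(45,20)]:
  for yaw in (-13,-5,10):
    P,R=tcp_from_slot([TR[0]+.015,TR[1],.07],box(yaw,tip,lean))
    q=manip.inverse_kinematics(P,R); print(tip,lean,yaw,P.round(3),None if q is None else np.round(q,0))
E
```

```text
0 0 -13 [ 0.541 -0.048  0.118] [-10.   4. 102.  -0.  75.   3.]
0 0 -5 [ 0.542 -0.042  0.118] [-10.   4. 102.  -0.  75.  -5.]
0 0 10 [ 0.541 -0.03   0.118] [ -9.   3. 102.  -0.  75. -19.]
40 0 -13 [ 0.501 -0.039  0.135] None
40 0 -5 [ 0.501 -0.038  0.135] None
40 0 10 [ 0.501 -0.037  0.135] None
40 20 -13 [ 0.499 -0.055  0.133] None
40 20 -5 [ 0.501 -0.055  0.133] [-40. -32. 140.  47.  59. -63.]
40 20 10 [ 0.506 -0.053  0.133] [-42. -18. 131.  48.  68. -79.]
40 -20 -13 [ 0.506 -0.023  0.133] [ 16. -23. 135. -48.  53.  62.]
40 -20 -5 [ 0.504 -0.022  0.133] [ 13. -30. 140. -44.  47.  50.]
40 -20 10 [ 0.5   -0.021  0.133] None
45 20 -13 [ 0.494 -0.054  0.133] None
45 20 -5 [ 0.496 -0.054  0.133] None
45 20 10 [ 0.5   -0.054  0.133] [-46. -19. 134.  53.  69. -86.]
```

Run:
```python
from h import *
g=[.478,-.330,.076]; R=box(-13)
P,T=tcp_from_grip(g,R)
manip.move_ptp(P+[0,0,.10],T)
manip.move_straight(P,speed=.12)
manip.gripper_to(0.0)
s=manip.read_state();print(s["time_s"],s["ee_pos"],P,s["finger_gap"],s["ft_force"])
cv2.imwrite("pics/s2.png",manip.read_camera("side")[:,:,::-1])
```

```text
3.8083 [ 0.47820686 -0.33017502  0.06128516] [ 0.478 -0.33   0.061] 0.015333357062620342 [0.85575821 0.7953273  2.45545195]
```

View pics/s2.png

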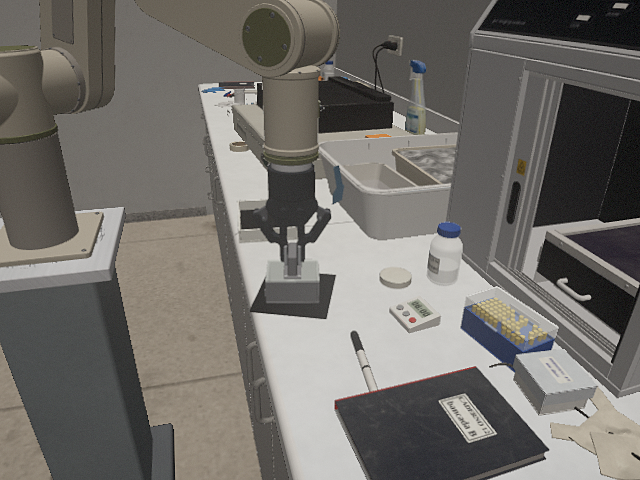

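Grip confirmed: finger gap is 15.3 mm on the 16 mm rib. The side view shows the pads on the rib and the box still flat. Tipping straight toward the robot is out of reach, so I'll scan yaws.

Run:
```python
from h import *
J=np.array([[-169.43,169.43],[-51.17,129.36],[1.28,143.12],[-76.62,256.62],[0,156.53],[-152.29,152.29]])
for yaw in range(-110,111,10):
  r=[]
  for tip,lean in [(0,0),(40,0),(40,20),(40,-20)]:
    d=box(yaw)[:2,0]
    P,R=tcp_from_slot([*(TR+.02*d),.072],box(yaw,tip,lean))
    q=manip.inverse_kinematics(P,R)
    r.append("None" if q is None else f"{np.round(q,0).astype(int).tolist()} m{min((q-J[:,0]).min(),(J[:,1]-q).min()):.0f}")
  print(yaw,r)
```

```text
-110 ['[-18, -8, 113, 0, 75, 92] m30', '[11, 13, 99, -33, 91, 127] m25', '[18, -3, 118, -44, 78, 136] m16', '[4, 30, 79, -26, 107, 122] m31']
-100 ['[-18, -6, 111, 0, 75, 82] m32', '[13, 8, 104, -36, 87, 121] m31', '[18, -10, 124, -47, 72, 129] m19', '[7, 27, 83, -29, 103, 116] m36']
-90 ['[-18, -4, 109, 0, 75, 72] m34', '[14, 3, 109, -39, 81, 115] m34', '[17, -18, 131, -48, 65, 120] m12', '[10, 24, 88, -33, 98, 111] m41']
-80 ['[-18, -3, 108, 0, 75, 62] m35', '[15, -2, 115, -41, 76, 108] m28', '[14, -27, 137, -48, 58, 109] m6', '[12, 20, 93, -36, 94, 106] m40']
-70 ['[-17, -1, 106, 0, 75, 53] m37', '[15, -8, 120, -43, 70, 101] m23', '[9, -36, 143, -43, 50, 93] m0', '[14, 15, 98, -39, 88, 101] m37']
-60 ['[-16, 0, 105, 0, 75, 44] m38', '[14, -15, 126, -44, 63, 92] m17', 'None', '[16, 10, 104, -42, 83, 96] m34']
-50 ['[-15, 2, 103, 0, 75, 35] m40', '[12, -22, 131, -42, 57, 81] m12', 'None', '[18, 4, 111, -45, 77, 90] m32']
-40 ['[-14, 3, 102, 0, 75, 26] m41', '[8, -29, 136, -38, 50, 67] m7', 'None', '[18, -2, 117, -47, 71, 84] m26']
-30 ['[-13, 3, 102, 0, 75, 17] m42', '[3, -36, 141, 
[... 1059 characters left out ...]
, -73] m36', '[-36, -3, 115, 39, 83, -117] m28', '[-31, 19, 93, 32, 98, -113] m40', '[-40, -28, 138, 47, 69, -120] m5']
80 ['[-3, -4, 109, 0, 75, -83] m34', '[-35, 3, 110, 36, 87, -123] m29', '[-28, 23, 88, 29, 102, -118] m35', '[-41, -19, 132, 46, 75, -130] m12']
90 ['[-3, -6, 111, 0, 75, -93] m32', '[-33, 8, 104, 33, 92, -129] m23', '[-25, 27, 84, 25, 106, -123] m29', '[-41, -11, 125, 44, 81, -137] m15']
100 ['[-3, -8, 113, 0, 75, -103] m31', '[-30, 13, 99, 29, 96, -135] m18', '[-22, 30, 80, 21, 110, -129] m23', '[-40, -4, 119, 41, 86, -144] m8']
110 ['[-4, -10, 114, 0, 76, -114] m29', '[-28, 17, 94, 26, 100, -141] m12', '[-18, 32, 77, 16, 112, -135] m17', '[-39, 3, 112, 37, 90, -150] m2']
```

Run:
```python
from h import *
P,T=tcp_from_grip([.478,-.330,.17],box(-13)); manip.move_straight(P,speed=.1)
sl=np.array([TR[0]+.0,TR[1]+.02,.11])
P,T=tcp_from_slot(sl,box(80)); manip.move_straight(P,T,speed=.14)
s=manip.read_state();print(s["time_s"],s["ee_pos"],P,s["finger_gap"],s["ft_force"])
cv2.imwrite("pics/s3.png",manip.read_camera("side")[:,:,::-1])
cv2.imwrite("pics/c3.png",manip.read_camera("scene")[:,:,::-1])
```

```text
7.65 [0.48981543 0.02594428 0.1574748 ] [0.48981417 0.02631635 0.1575    ] 0.015246163574648846 [ 0.60174557 -0.9126172  -2.49417068]
```

View pics/s3.png

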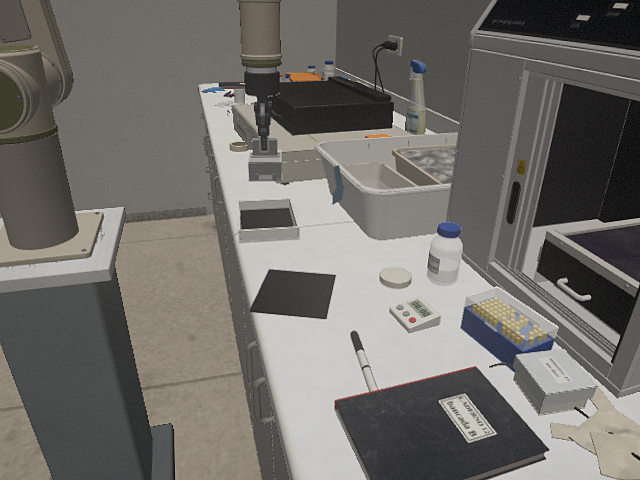

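View pics/c3.png

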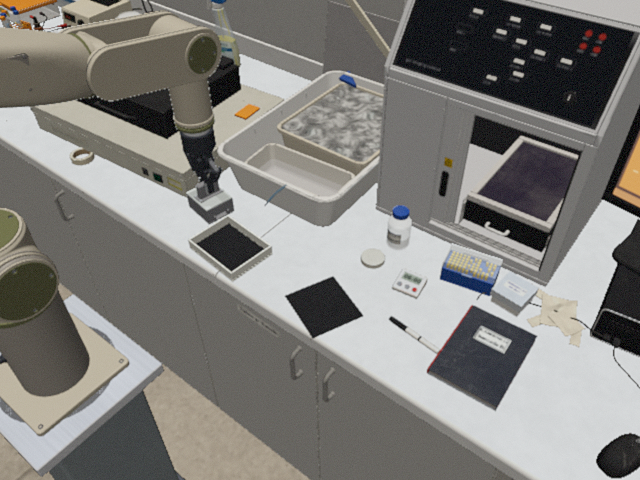

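The box is held level above the tray, with the slot facing the side camera and nothing dropped. Tipping and leaning next.

Run:
```python
from h import *
sl=np.array([TR[0]+.0,TR[1]+.02,.095])
for tip,lean,z in [(20,0,.1),(40,0,.09),(40,20,.08)]:
    sl[2]=z
    P,T=tcp_from_slot(sl,box(80,tip,lean)); manip.move_straight(P,T,speed=.04 if z!=.08 else .03)
s=manip.read_state();print(s["time_s"],s["ee_pos"],P,s["finger_gap"],s["joints"].round(0))
for n in("side","scene"):
    cv2.imwrite(f"pics/{n}4.png",cv2.resize(manip.read_camera(n)[90:270,130:370,::-1],None,fx=3,fy=3))
```

```text
9.925 [ 0.49916445 -0.01464651  0.14340063] [ 0.49900299 -0.01512799  0.14311814] 0.014923976176845419 [ -28.   22.   89.   29.  103. -118.]
```

View pics/side4.png

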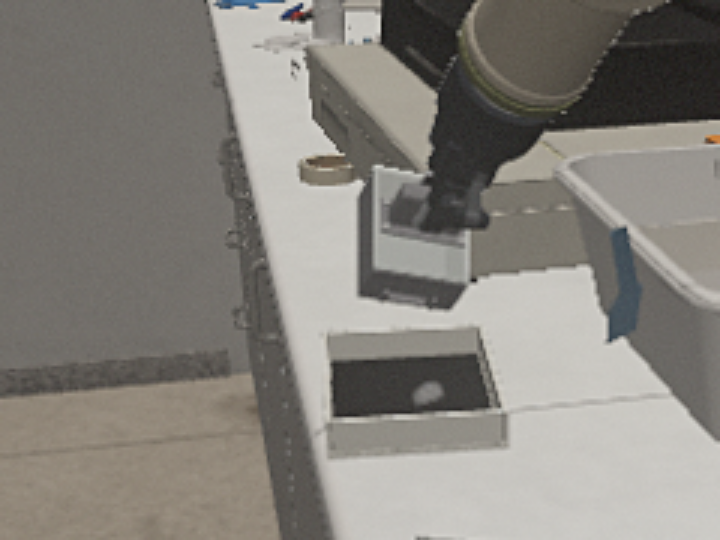

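View pics/scene4.png

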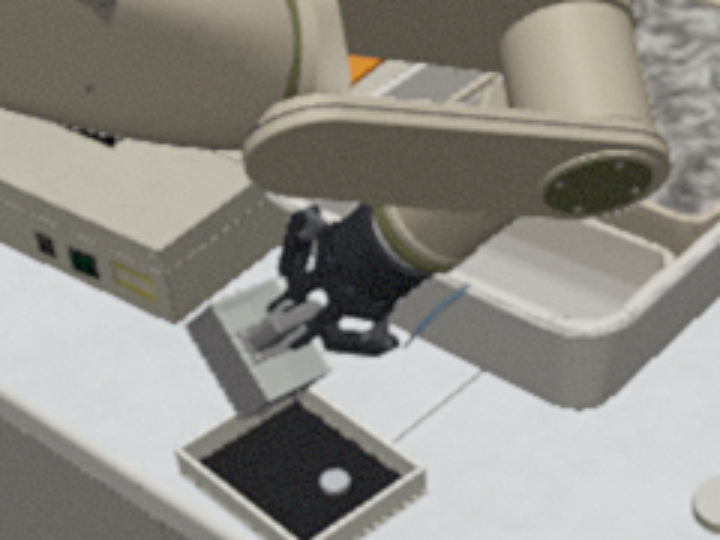

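The disc has already slid out and is in the tray: side crop (428,392), scene crop (333,481). I'll confirm it has settled and where it lies.

Run:
```python
from h import *
manip.sleep(.3)
for n in("side","scene"):
    p=manip.camera_params(n); im=manip.read_camera(n)
    g=cv2.cvtColor(im,cv2.COLOR_RGB2GRAY)
    x0,x1,y0,y1=(243,292,207,228) if n=="side" else (205,262,232,270)
    m=np.zeros_like(g); m[y0:y1,x0:x1]=(g[y0:y1,x0:x1]>75)*255
    k,l,st,c=cv2.connectedComponentsWithStats(m)
    for i in range(1,k):
        if st[i,4]>15: print(n,st[i],c[i].round(1),cast(p,[c[i]],.012).round(4), g[l==i].mean())
    cv2.imwrite(f"pics/{n}5.png",cv2.resize(im[190:290,180:300,::-1],None,fx=5,fy=5))
```

```text
side [243 207  49  11 136] [266.7 208.4] [[0.4913 0.0333 0.012 ]] 125.70588235294117
side [268 222  24   6  79] [276.2 225.1] [[ 0.4964 -0.0663  0.012 ]] 151.45569620253164
scene [205 232  10   6  36] [208.1 233.8] [[0.4844 0.0446 0.012 ]] 117.61111111111111
scene [240 232  22  15 173] [254.2 236.7] [[ 0.5488 -0.057   0.012 ]] 150.64161849710982
scene [236 246  11   9  77] [241.1 249.9] [[ 0.4936 -0.0642  0.012 ]] 156.42857142857142
scene [205 251  25  19 251] [213.  262.9] [[ 0.4186 -0.0414  0.012 ]] 166.56972111553785
scene [233 250  29  20 293] [251.7 262.8] [[ 0.4769 -0.116   0.012 ]] 157.68941979522185
```

View pics/scene5.png

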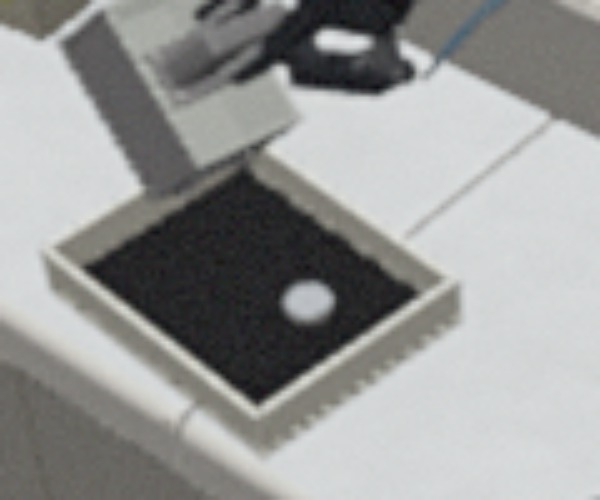

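View pics/side5.png

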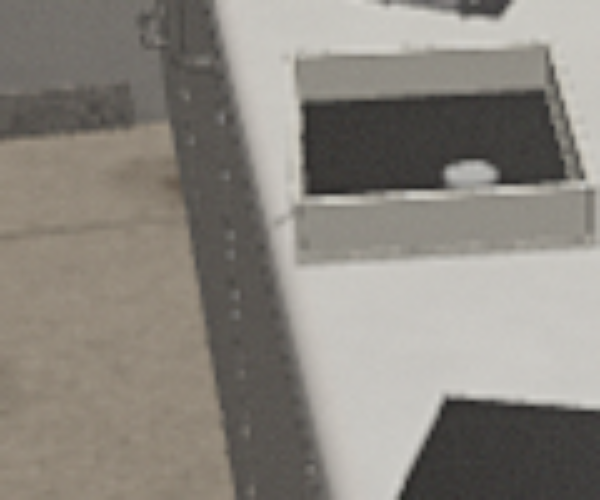

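Both views put the disc flat at about (0.495, -0.065, 0.012), well inside the tray, and the box is empty. Carrying the box back.

Run:
```python
from h import *
sl=np.array([TR[0],TR[1]+.02,.12])
P,T=tcp_from_slot(sl,box(80,20,8)); manip.move_straight(P,T,speed=.04)
P,T=tcp_from_slot(sl,box(80)); manip.move_straight(P,T,speed=.04)
P,T=tcp_from_grip([.481,-.331,.17],box(-13)); manip.move_straight(P,T,speed=.14)
P,T=tcp_from_grip([.481,-.331,.086],box(-13)); manip.move_straight(P,T,speed=.08)
manip.sleep(.3)
s=manip.read_state();print(s["time_s"],s["ee_pos"],P,s["finger_gap"],s["ft_force"],s["torque"])
im=manip.read_camera("side")
cv2.imwrite("pics/s6.png",cv2.resize(im[190:340,220:370,::-1],None,fx=4,fy=4))
im=manip.read_camera("scene")
cv2.imwrite("pics/c6.png",cv2.resize(im[220:350,250:400,::-1],None,fx=4,fy=4))
```

```text
16.5917 [ 0.48116693 -0.33114934  0.071366  ] [ 0.481 -0.331  0.071] 0.015393704652919818 [ 0.175648    0.24115199 -2.82969975] [-0.02792755 -0.00713658  0.02106502]
```

View pics/s6.png

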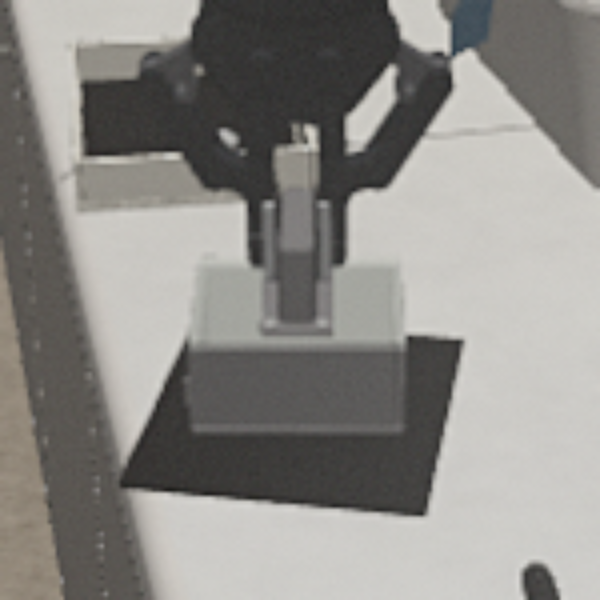

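View pics/c6.png

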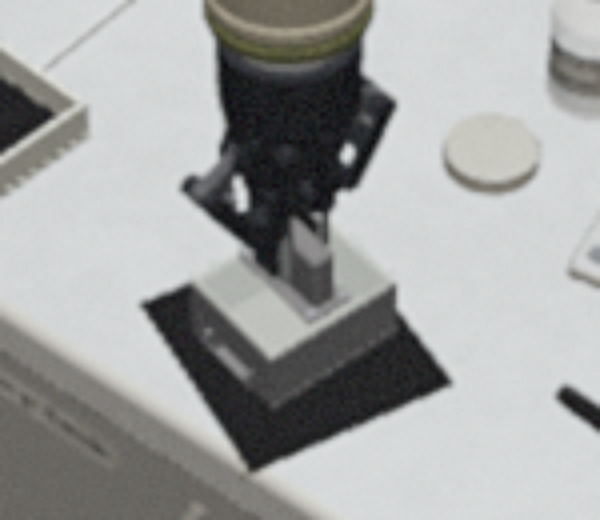

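The box hangs level about 10 mm above the mat, well inside its outline. I'll lower it with a force check, let go and back off.

Run:
```python
from h import *
f0=manip.read_state()["ft_force"][2]
for z in [.080,.0785,.0775,.0765,.0757,.075]:
    P,T=tcp_from_grip([.481,-.331,z],box(-13)); manip.move_straight(P,speed=.02); manip.sleep(.1)
    s=manip.read_state(); print(z,s["ee_pos"][2],s["ft_force"].round(2))
    if s["ft_force"][2]-f0>1.8: break
manip.gripper_to(.085); manip.sleep(.2)
manip.move_straight(P+[0,0,.15],speed=.12)
P2,T2=tcp_from_grip([.48,-.25,.32],box(0)); manip.move_ptp(P2,T2); manip.sleep(.2)
s=manip.read_state();print(s["time_s"],s["ee_pos"],s["ft_force"])
np.save("w7.npy",manip.camera_params("wrist"),allow_pickle=True)
im={n:manip.read_camera(n) for n in("wrist","side","scene")}
for n in im: cv2.imwrite(f"pics/{n}7.png",im[n][:,:,::-1])
cv2.imwrite("pics/z7.png",cv2.resize(im["wrist"][185:325,250:400,::-1],None,fx=4,fy=4))
```

```text
0.08 0.06500730903062688 [ 1.22 -0.93 -2.92]
0.0785 0.06348716988608652 [ 1.   -0.26 -2.52]
0.0775 0.06250563105318638 [ 0.1  -0.16 -2.52]
0.0765 0.06149830283922893 [ 0.23  0.22 -2.81]
0.0757 0.06127594476235905 [-2.04  1.13  4.37]
21.6833 [ 0.47925939 -0.25026572  0.30292219] [-0.42185673  0.65496986 -0.04012258]
```

View pics/z7.png

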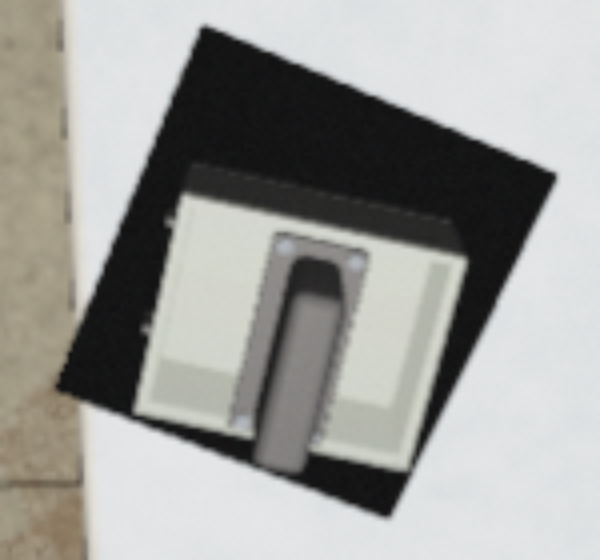

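View pics/side7.png

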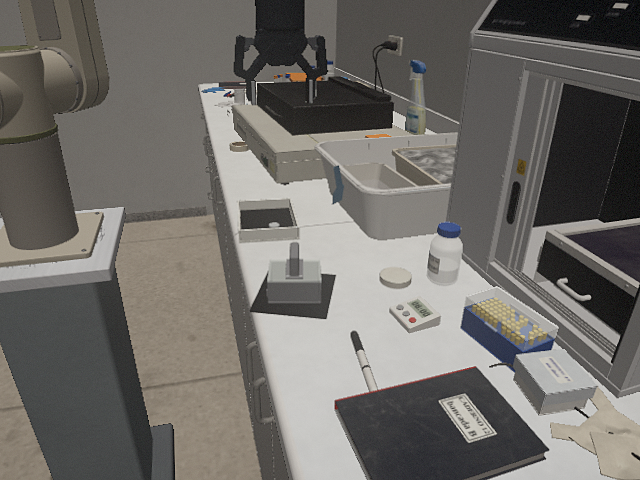

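View pics/scene7.png

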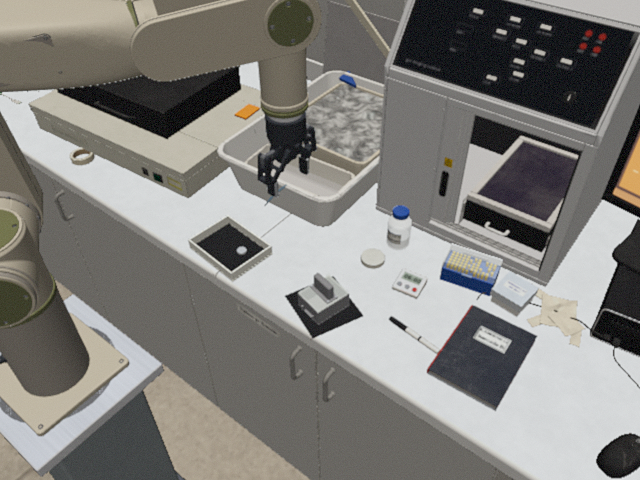

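The box stands flat and released on the mat, the disc is in the tray at (241,250) in the scene view, and the bystanders sit at the same pixels as at the start. One last numeric check, then I'll hand in.

Run:
```python
from h import *
pw=np.load("w7.npy",allow_pickle=True).item()
f=lambda l,z: cast(pw,np.array(l)/4+[250,185],z)
for n,q in(("mat",f([(204,26),(557,176),(390,518),(57,388)],.004)),("lid",f([(182,192),(468,256),(408,470),(134,412)],.05))):
    print(n,q.mean(0).round(4),np.linalg.norm(np.roll(q,-1,0)-q,axis=1).round(4))
manip.sign_off()
```

```text
mat [ 0.4825 -0.3312  0.004 ] [0.128  0.138  0.1283 0.138 ]
lid [ 0.4812 -0.3324  0.05  ] [0.0893 0.0736 0.0893 0.0738]
the job is handed in; nothing more can be done
```

The disc is lying in the tray, and the empty box is back on its mat, flat, lid up and let go. I handed the job in at about 22 s of the 56 s allowed; no verdict was reported.

- **How it went:** I gripped the box by its rib and held it over the tray, turned so the slot faced sideways, because tipping it straight toward the robot was out of reach. I tipped it 40° and leaned it 20° to the slot's side. The disc slid out by the time the lean finished, so no shaking was needed.
- **Disc:** two camera views put it flat at about (0.495, -0.065), well inside the tray walls.
- **Box:** its centre is about 2 mm from the mat's centre. The lid measured 89 x 74 mm at the expected height, which fits it standing flat. I did not measure its tilt directly.
- **Bystanders:** in the scene and side views the timer, petri dish and marker look unmoved from the start. I checked this by eye only.
- **Robot:** the gripper was open and clear of everything, and the wrist force was near zero.

One disagreement came up. My first rough corner picks put the tray up to 17 mm away from where the wrist view did. Sharper picks brought the two views within about 10 mm, which was well within the tray's margin.

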